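# Load a star knob head-down in the assembly nest and shut the keeper

### The arm

A 6-joint arm with a two-finger parallel gripper is mounted at the origin on a cart in front of the work surface, level with it; the furniture and walls round the work are solid. World frame = base frame: x ahead of the robot, y to its left, z up, the work surface at z = 0. Lengths are in m, angles in rad, forces in N, time in s.
With the tool pointing down it reaches from about 0.275 to 0.725 m from the base axis. Payload 15.9 kg.
Tool frame: the origin (TCP) lies at the centre of the arm's flange, where the gripper is bolted on; the fingertips stand 173 mm ahead of it and the grasp point (between the pads) lies ctrl.grasp_offset ahead of it (ctrl.grasp_offset is the distance from the TCP to the grasp point, in m); z points along the fingers, y is the line along which they close (so a half turn about z gives the same grasp; the last joint's range is limited). The gripper opens to 85 mm and grips with 20 to 120 N. Pads are 22 mm wide; open, the fingers measure 114 mm over their backs; the gripper's body (76 mm by 85 mm) begins 54 mm behind the grasp point. The pads swing forward as they close: fully open they stand 13 mm farther back than shut.
Start: joints at [1.298, 0.213, -0.034, 1.323, 0, 1.571], TCP at [0.135, 0.481, 0.405] pointing down, gripper open.
Joint ranges: [-2.98, 2.98], [-0.74, 1.72], [-1.14, 1.35], [-2.1, 2.04], [-1.57, 1.44], [-3.14, 3.14]. Speed limits (rad/s): [1.89, 1.89, 2.39, 2.57, 3.14, 3.14].

### API

Orientations are given as a rotation vector (axis times angle).
In Python, from rig import ctrl, capture, camera_model, job, spotter gives the robot as it stands.
- The arm moves only by the tool play_rows, never from a script. Its argument "targets" is one flat list of numbers, 7 for each row, row after row: the shift along the tool's x, y, z each as a share of 20 cm, from -1 to 1, then the turn, a rotation vector about the tool's x, y, z each as a share of pi/4 rad, from -1 to 1, then the closure, from 0 (fully open) to 1 (shut). In form: [tx, ty, tz, wx, wy, wz, jaw, tx, ty, tz, wx, wy, wz, jaw, ...]. A call has 1 to 10 rows; each row is the pose to reach, as a shift and turn from the pose commanded when the call began, along the tool's axes at that moment; what a row does not reach only later rows make up. A row lasts 1/12 s, in which the tool goes at most 41.7 mm and 7.16 degrees, less where a joint would pass 70% of its speed; a pose out of reach is approached as far as the arm can. A call with a number of a shift or a turn outside -1 to 1 is refused whole. A call with a gripper value outside its range is refused whole. The fingers move at their own pace and stop on an object; "force" is the grip in N (left out, the last holds). Time passes only in rows, so rows that repeat a pose let the fingers close. It gives the time, the measured TCP pose, the force, the opening and the grip force at its end, in the units of the state.
- ctrl.get_state(): the state, without advancing time (a new reading comes with each control period).
- capture(name): name is "scene" or "side" or "wrist"; returns (picture, depth): 480x640x3 uint8, red, green, blue; 480x640 float32, m along the optical axis (not along the pixel's ray), 0 where there is no reading.
- camera_model(name): a dict with "fx", "fy", "cx", "cy" (pixels), "dist_coeffs" ([k1, k2, p1, p2, k3] as OpenCV has them; the pictures are not rectified), "extrinsics" (4x4, takes a point from world to camera coordinates); the wrist camera has in their place "T_tool_cam" (4x4, takes a point from camera to tool coordinates, whose origin is the TCP and whose axes are the flange's). Camera axes: x right, y down, z forward; pixel columns grow to the right and rows downward; lengths in m; the calibration is good to about 2 mm. A picture is of the moment at which its call begins: read the wrist's pose just before it. camera_model takes no time and is no camera call.
- job.sign_off(): hands the job in; it is judged then, once.
Trained networks look in the newest picture that a camera, given by its name, has taken for a name from the list of things; names that differ only in an ending like _2 or _b are one class to them, and where a whole thing is asked for, a point or a joint stands for the part that bears it (a point fixed in the world has none). Each returns a list of dicts, best first, with "conf" (0 to 1); they miss things now and then, are a little off and sometimes report something else, mostly with a low value. They report only what shows in the picture. A call takes as long as a camera call. They do not tell look-alikes from the thing itself.
- spotter.boxes_of(query, camera): "location" ([x, y, z] in m, in world coordinates, good to about 4 mm: the middle of the surface that is visible of it).
- spotter.landmark_of(query, camera): "location" ([x, y, z] in m, in world coordinates, good to about 4 mm: a listed point, or the origin of a listed thing).
The state is a dict: "clock": time; "joint_positions": joint angles; "qvel": joint speeds; "joint_torque": joint torques, N m; "eef_pos": TCP position; "tool_rot": TCP orientation; "ft_force": force on the tool from outside, world axes, zero at the start; "ft_torque": the same for the moment, N m; "opening": opening from 0.0 (shut) to 1.0 (fully open); "gripper_force": force on a finger pad.
Only numpy, scipy, OpenCV 4.12 (cv2) and the standard library are available. Lean on these libraries where they do the work, as an engineer would, in place of code of your own. Each camera call takes 0.05 s, during which the arm holds its last target. There are 200 camera calls.

### The job

Take the black star knob off the sloping rest and set it gently (not dropped) in the round pocket of the wooden nest with its head down and its threaded stud standing straight up, fully seated. Then slide the forked steel keeper fully home over the head by its handle so that the knob is locked in, and let go. Do not force anything and leave the other things on the bench alone.

Things in the scene. Friction and masses are not known exactly. Their poses are not given: they have to be found in the camera images.
- knob_center (a point): Star knob: black lobed head 42 mm across, 20 mm thick, and an 8 mm steel stud out of its top; 56 mm long, 40 g. Point on the axis, 28 mm from the head's flat underside; local z runs along the stud to its tip at +28 mm. Grip the bare stud, from z = 0 up (collar below). At the start its underside lies on the rest's face, the stud 55 degrees from vertical, out of the face.
- rest: Fixed plywood rest, base 110 (x) by 150 (y) by 10 mm, origin at the table under its middle. Its face slopes at 55 degrees from level, from 30 to about 85 mm high, facing up and to local -x (roughly to the robot's right, towards the nest); a ledge 140 mm long (y), 18 mm out from the face, runs along its lower edge. The knob stands on the ledge.
- nest: Fixed wooden nest block, 74 (x) by 165 (y) by 32 mm high. Origin at the table on the pocket's axis, z up. The block runs from y = -128 to +37 mm. The keeper lies at the -y end between two aluminium guide strips (top at 40 mm) that end 30 mm short of the pocket's axis.
- pocket_floor (a point): Centre of the floor of the nest's round pocket, 10 mm over the table; pocket 47 mm in diameter, 22 mm deep, its mouth at 32 mm height with a 3 mm chamfer. Axes as nest. The seated head lies 2 mm below the block's top.
- keeper_handle (a point): Middle of the keeper's upright black post, 14 mm diameter (18 at its foot, 17 at its top), 38 to 68 mm over the table, this point at 53. The steel keeper plate, 44 mm wide, 33 to 38 mm high, ends in a fork whose 22 mm slot passes round the stud. The post is 97 mm from the pocket's axis at joint 0, 47 mm when home.
- keeper (a joint): Travel of the keeper in m: 0 fully back (open), grows as it slides along the nest's +y towards the pocket, 0.050 fully home at its stop. It starts at 0 to 0.012, clear of the pocket, stays where it is left and slides with about 1.5 N.
- collet_nut_center (a point): Bystander: steel collet nut, 27x31x38 mm, standing. Point at its centre. Leave alone.
- chuck_key_center (a point): Bystander: steel T-shaped chuck key, 72x70x15 mm, lying. Point at its centre. Leave alone.
- setup_bar_center (a point): Bystander: small brass bar, 12x90x13 mm, lying. Point at its centre. Leave alone.
Not all that is in view belongs to the job. There is more than one size of the part that bears knob_center; the job needs the middle-sized.

How it is judged:
By the outcome, as a careful person would: the job done as asked, in the order asked, and still so for the second after the job is handed in, with the robot touching nothing.
It also fails if it takes over 58 s, if anything falls off the work surface, if the arm or the gripper's body presses on something with over 40 N, if the wrist force passes 120 N, or if a joint passes its speed limit or range.

## Working session

There is one attempt and no reset: what is moved stays moved. The work goes in short steps, Python scripts to look and compute and a tool call to move; the robot and the scene stay as the last step left them, time stands still between calls to the robot, and variables do not carry over. Pictures are saved under pics/ and viewed, at most 10 in all, crops included, and the job is handed in when it is done.

Besides the shell and the picture viewer there is one more tool, called after ">>>" as a command line: name --argument value ..., lists and objects as JSON in quotes. play_rows: Moves the arm, as the interface text tells. Its arguments: {"type":"object","properties":{"targets":{"type":"array","items":{"type":"number"}},"force":{"type":"number"}},"required":["targets"]}

```bash
mkdir -p pics; ls; python3 - <<'E'
from rig import ctrl,capture,camera_model,spotter
import cv2,numpy as np
s=ctrl.get_state();print(s['clock'],s['eef_pos'],s['tool_rot'],s['opening'],ctrl.grasp_offset)
for c in ['scene','side']:
    im,d=capture(c);cv2.imwrite(f'pics/{c}0.png',im[:,:,::-1]);np.save(f'pics/{c}0.npy',d)
    for q in ['knob_center','pocket_floor','keeper_handle','nest','rest']:
        print(c,q,[(np.round(r['location'],3).tolist(),round(r['conf'],2)) for r in spotter.landmark_of(q,c)])
    m=camera_model(c);print(np.round(np.linalg.inv(m['extrinsics']),3).tolist())
print(camera_model('wrist'))
print(ctrl.get_state()['clock'])
E
```

```text
pics
0.0 [0.13468216 0.48138718 0.40421675] [-4.27156038e-01 -3.11227852e+00  1.68408360e-03] 1.0012943724510235 0.1547
scene knob_center [([0.555, 0.122, 0.015], 0.73), ([0.537, 0.203, 0.065], 0.6)]
scene pocket_floor [([0.514, -0.041, 0.01], 0.61)]
scene keeper_handle [([0.489, -0.128, 0.055], 0.9), ([0.715, -0.225, 0.009], 0.38)]
scene nest [([0.517, -0.043, -0.002], 0.58)]
scene rest [([0.712, -0.225, 0.007], 0.46)]
[[-0.783, -0.462, 0.417, 0.159], [-0.622, 0.59, -0.515, 0.558], [-0.008, -0.662, -0.749, 0.843], [0.0, 0.0, 0.0, 1.0]]
side knob_center [([0.448, 0.097, 0.026], 0.78), ([0.553, 0.124, 0.015], 0.7), ([0.512, -0.046, 0.001], 0.6), ([0.536, 0.201, 0.063], 0.53)]
side pocket_floor [([0.517, -0.045, 0.012], 0.66)]
side keeper_handle [([0.492, -0.131, 0.053], 0.66)]
side nest [([0.51, -0.044, -0.0], 0.57)]
side rest [([0.512, 0.229, -0.0], 0.73)]
[[0.939, -0.214, 0.271, 0.263], [-0.345, -0.56, 0.754, -0.868], [-0.01, -0.801, -0.599, 0.756], [0.0, 0.0, 0.0, 1.0]]
{'fx': 368.8244788431398, 'fy': 368.8244788431398, 'cx': 321.24915151359767, 'cy': 240.41899075169457, 'dist_coeffs': array([-0.02985104,  0.        ,  0.        ,  0.        ,  0.        ]), 'T_tool_cam': array([[ 1.56857575e-03, -9.45755912e-01, -3.24874274e-01,
         8.37629797e-02],
       [ 9.99998564e-01,  1.27505816e-03,  1.11636941e-03,
         2.61358696e-04],
       [-6.41579376e-04, -3.24875559e-01,  9.45756554e-01,
         3.09970260e-02],
       [ 0.00000000e+00,  0.00000000e+00,  0.00000000e+00,
         1.00000000e+00]])}
0.6
```

View pics/scene0.png

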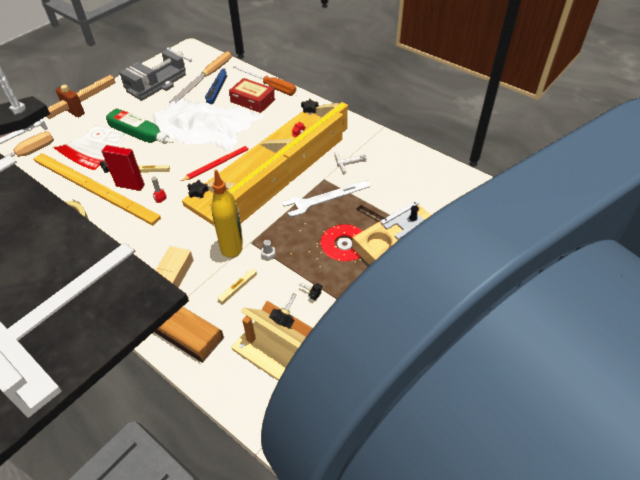

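View pics/side0.png

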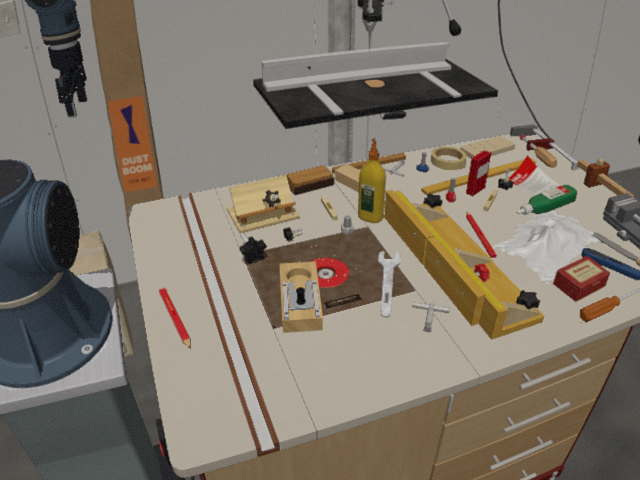

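```bash
cat > h.py <<'E'
import numpy as np,cv2
from rig import camera_model
from scipy.spatial.transform import Rotation as R
def cloud(c,d,uv,T=None):
    m=camera_model(c);K=np.array([[m['fx'],0,m['cx']],[0,m['fy'],m['cy']],[0,0,1]])
    uv=np.asarray(uv,float);n=cv2.undistortPoints(uv.reshape(-1,1,2),K,m['dist_coeffs']).reshape(-1,2)
    z=d[uv[:,1].astype(int),uv[:,0].astype(int)]
    p=np.c_[n*z[:,None],z]
    T=np.linalg.inv(m['extrinsics']) if T is None else T
    return p@T[:3,:3].T+T[:3,3]
def box(c,d,x0,x1,y0,y1,T=None):
    u,v=np.meshgrid(np.arange(x0,x1),np.arange(y0,y1));uv=np.c_[u.ravel(),v.ravel()]
    p=cloud(c,d,uv,T);ok=d[uv[:,1],uv[:,0]]>0
    return uv[ok],p[ok]
def wristT(s):
    T=np.eye(4);T[:3,:3]=R.from_rotvec(s['tool_rot']).as_matrix();T[:3,3]=s['eef_pos']
    return T@camera_model('wrist')['T_tool_cam']
E
python3 - <<'E'
from h import *
im=cv2.imread('pics/side0.png');d=np.load('pics/side0.npy')
a=cv2.resize(im[170:270,215:315],(600,600),interpolation=cv2.INTER_CUBIC)
cv2.imwrite('pics/crop.png',a)
uv,p=box('side',d,225,305,175,230)
# face points: local RANSAC for planes with tilt ~55deg
rng=np.random.default_rng(0);q=p[(p[:,2]>.02)&(p[:,2]<.12)];best=0
for _ in range(3000):
    a,b,c=q[rng.choice(len(q),3)];n=np.cross(b-a,c-a);l=np.linalg.norm(n)
    if l<1e-6: continue
    n/=l;n*=np.sign(n[2])
    if abs(n[2]-.574)>.1: continue
    k=abs((q-a)@n)<.002
    if k.sum()>best: best=k.sum();N,A,Kk=n,a,k
c=q[Kk].mean(0);n=np.linalg.svd(q[Kk]-c)[2][2];n*=np.sign(n[2])
print(best,len(q),n,c,'tilt',np.degrees(np.arccos(n[2])),'az',np.degrees(np.arctan2(n[1],n[0])))
h=(q-c)@n
o=q[h>.012];print(len(o));print(np.round(np.c_[o,h[h>.012]][np.argsort(-h[h>.012])][:25],3))
# nest handle top & pocket
uv,p=box('side',d,270,330,255,335)
k=(p[:,2]>.06)&(p[:,2]<.072);print('post top',p[k].mean(0),k.sum())
k=(p[:,2]>.028)&(p[:,2]<.036);print(k.sum());r=cv2.minAreaRect((p[k][:,:2]*1000).astype(np.float32));print(r)
E
```

```text
814 2156 [ 0.05788871 -0.82255809  0.56572705] [0.5086599  0.23120079 0.06048439] tilt 55.54720612420155 az -85.97436407817686
397
[[0.545 0.114 0.032 0.082]
 [0.54  0.114 0.031 0.082]
 [0.539 0.116 0.033 0.081]
 [0.541 0.117 0.034 0.081]
 [0.544 0.118 0.032 0.079]
 [0.539 0.116 0.029 0.079]
 [0.536 0.117 0.03  0.078]
 [0.545 0.116 0.028 0.078]
 [0.543 0.117 0.028 0.078]
 [0.54  0.12  0.032 0.077]
 [0.547 0.12  0.03  0.076]
 [0.535 0.119 0.029 0.076]
 [0.538 0.121 0.029 0.075]
 [0.535 0.121 0.03  0.075]
 [0.543 0.122 0.027 0.073]
 [0.545 0.123 0.026 0.072]
 [0.533 0.128 0.026 0.066]
 [0.533 0.129 0.023 0.064]
 [0.536 0.131 0.023 0.063]
 [0.531 0.174 0.086 0.063]
 [0.535 0.13  0.021 0.062]
 [0.534 0.177 0.084 0.059]
 [0.537 0.178 0.08  0.057]
 [0.534 0.177 0.079 0.057]
 [0.539 0.178 0.08  0.056]]
post top [ 0.48798789 -0.13051794  0.0675696 ] 67
1114
((499.976806640625, -87.00304412841797), (171.85845947265625, 74.13337707519531), 74.66959381103516)
```

View pics/crop.png

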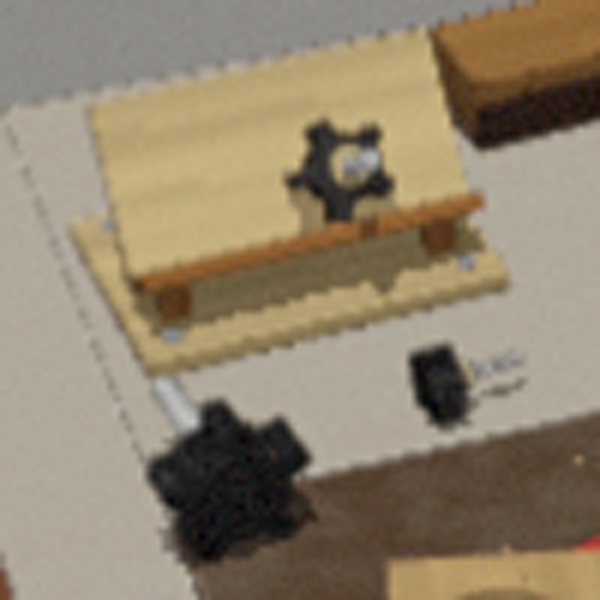

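```bash
cat >> h.py <<'E'
def pose(p,z,y):
    z=np.array(z,float);z/=np.linalg.norm(z);y=np.array(y,float);y-=z*(y@z);y/=np.linalg.norm(y)
    T=np.eye(4);T[:3,:3]=np.c_[np.cross(y,z),y,z];T[:3,3]=p;return T
def rel(G,s=None,T0=None):
    """shares to reach G, with call-chaining (each call's numbers are relative to its start)"""
    if T0 is None:
        T0=np.eye(4);T0[:3,:3]=R.from_rotvec(s['tool_rot']).as_matrix();T0[:3,3]=s['eef_pos']
    for _ in range(5):
        D=np.linalg.inv(T0)@G;v=R.from_matrix(D[:3,:3]).as_rotvec()
        sh=np.r_[D[:3,3]/.2,v/(np.pi/4)];f=min(1,.95/max(1e-9,abs(sh).max()))
        sh=np.round(sh*f,4)
        print(sh.tolist(),'rows>=',np.linalg.norm(sh[:3])*.2/.0417,np.linalg.norm(sh[3:])*45/7.16)
        M=np.eye(4);M[:3,3]=sh[:3]*.2;M[:3,:3]=R.from_rotvec(sh[3:]*np.pi/4).as_matrix();T0=T0@M
        if f==1: return T0
E
python3 - <<'E'
from h import *
from rig import ctrl
s=ctrl.get_state();n=np.array([.058,-.823,.566])
G=pose([.55,-.007,.208],-n,[.9975,.07,0]);rel(G,s)
E
```

```text
[-0.95, -0.6409, 0.3516, -0.2697, 0.3828, 0.5122] rows>= 5.749148027855618 4.36167193722646
[-0.95, -0.1888, -0.0573, -0.2183, 0.3098, 0.4146] rows>= 4.653585146090476 3.530333655096752
[-0.95, 0.1559, -0.3028, -0.227, 0.3223, 0.4312] rows>= 4.8403068032714165 3.6719174728871837
[-0.1278, 0.0895, -0.0797, -0.0394, 0.0559, 0.0748] rows>= 0.8402896860571866 0.636988271694931
```

>>> play_rows --targets '[-0.95, -0.64, 0.3, -0.27, 0.38, 0.51, 0, -0.95, -0.64, 0.3, -0.27, 0.38, 0.51, 0, -0.95, -0.64, 0.3, -0.27, 0.38, 0.51, 0, -0.95, -0.64, 0.3, -0.27, 0.38, 0.51, 0, -0.95, -0.64, 0.3, -0.27, 0.38, 0.51, 0, -0.95, -0.64, 0.3, -0.27, 0.38, 0.51, 0, -0.95, -0.64, 0.3, -0.27, 0.38, 0.51, 0, -0.95, -0.64, 0.3, -0.27, 0.38, 0.51, 0]'

```text
clock: 1.27
eef_pos: [0.2841, 0.3059, 0.3445]
tool_rot: [-0.954, -2.691, -0.359]
ft_force: [0.7, 0.7, 1.1]
opening: 0.997
gripper_force: 0.0
```

>>> play_rows --targets '[-0.95, -0.19, -0.06, -0.22, 0.31, 0.41, 0, -0.95, -0.19, -0.06, -0.22, 0.31, 0.41, 0, -0.95, -0.19, -0.06, -0.22, 0.31, 0.41, 0, -0.95, -0.19, -0.06, -0.22, 0.31, 0.41, 0, -0.95, -0.19, -0.06, -0.22, 0.31, 0.41, 0, -0.95, -0.19, -0.06, -0.22, 0.31, 0.41, 0, -0.95, -0.19, -0.06, -0.22, 0.31, 0.41, 0]'

```text
clock: 1.85
eef_pos: [0.4046, 0.1651, 0.288]
tool_rot: [-1.276, -2.269, -0.6]
ft_force: [0.2, 0.0, 0.3]
opening: 1.0
gripper_force: 0.0
```

```bash
python3 - <<'E'
from h import *
from rig import ctrl
s=ctrl.get_state();n=np.array([.058,-.823,.566]);print(s['clock'],s['eef_pos'],s['joint_positions'])
G=pose([.55,-.007,.208],-n,[.9975,.07,0]);rel(G,s)
E
```

```text
1.85 [0.40457678 0.16508812 0.28802192] [ 0.1905826   0.19588761 -0.43913904  1.02206456  0.64472939  1.18649855]
[-0.95, 0.1391, -0.2577, -0.2209, 0.3147, 0.4248] rows>= 4.767921889900488 3.6010317941235006
[-0.1537, 0.099, -0.0845, -0.0447, 0.0638, 0.086] rows>= 0.9659827245881762 0.7292813217509402
```

>>> play_rows --targets '[-0.95, 0.14, -0.26, -0.22, 0.31, 0.42, 0, -0.95, 0.14, -0.26, -0.22, 0.31, 0.42, 0, -0.95, 0.14, -0.26, -0.22, 0.31, 0.42, 0, -0.95, 0.14, -0.26, -0.22, 0.31, 0.42, 0, -0.95, 0.14, -0.26, -0.22, 0.31, 0.42, 0, -0.95, 0.14, -0.26, -0.22, 0.31, 0.42, 0, -0.95, 0.14, -0.26, -0.22, 0.31, 0.42, 0]'

```text
clock: 2.43
eef_pos: [0.5258, 0.0232, 0.222]
tool_rot: [-1.524, -1.794, -0.792]
ft_force: [-0.1, 0.4, -0.4]
opening: 0.999
gripper_force: 0.0
```

>>> play_rows --targets '[-0.154, 0.1, -0.085, -0.045, 0.064, 0.086, 0, -0.154, 0.1, -0.085, -0.045, 0.064, 0.086, 0, -0.154, 0.1, -0.085, -0.045, 0.064, 0.086, 0, -0.154, 0.1, -0.085, -0.045, 0.064, 0.086, 0]'

```text
clock: 2.77
eef_pos: [0.5498, -0.0048, 0.2102]
tool_rot: [-1.564, -1.694, -0.826]
ft_force: [-0.3, -0.5, 0.6]
opening: 1.002
gripper_force: 0.0
```

```bash
cat > look.py <<'E'
from h import *
from rig import ctrl,capture,spotter
import sys
s=ctrl.get_state();T=wristT(s);im,d=capture('wrist');nm=sys.argv[1]
cv2.imwrite(f'pics/{nm}.png',im[:,:,::-1]);np.savez(f'pics/{nm}.npz',d=d,T=T)
print(s['clock'],s['eef_pos'],s['joint_positions'])
for q in sys.argv[2:]:
    print(q,[(np.round(r['location'],4).tolist(),round(r['conf'],2)) for r in spotter.landmark_of(q,'wrist')])
E
python3 look.py w1 knob_center rest
```

```text
2.7667 [ 0.54978157 -0.00479501  0.21017371] [-0.2141939   0.63554789 -0.09944791  1.22557667  0.90895354  1.08415279]
knob_center [([0.5602, 0.1189, 0.0141], 0.95), ([0.5345, 0.2019, 0.0623], 0.84)]
rest [([0.5176, 0.2306, 0.0013], 0.78)]
```

View pics/w1.png

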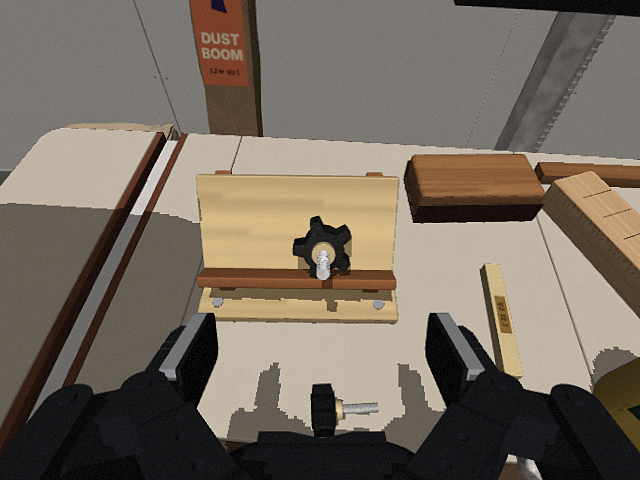

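```bash
python3 - <<'E'
from h import *
from scipy.optimize import least_squares
f=np.load('pics/w1.npz');d,T=f['d'],f['T']
uv,p=box('wrist',d,205,290,182,262,T)
c=p.mean(0);n=np.linalg.svd(p-c)[2][2];n*=np.sign(n[2]);r=(p-c)@n;k=abs(r)<.003
c=p[k].mean(0);n=np.linalg.svd(p[k]-c)[2][2];n*=np.sign(n[2])
print(n,c,'tilt',np.degrees(np.arccos(n[2])),'az',np.degrees(np.arctan2(n[1],n[0])),((p[k]-c)@n).std())
ex=np.array([-n[1],n[0],0]);ex/=np.linalg.norm(ex);ey=np.cross(n,ex)
print(ex,ey)
uv,p=box('wrist',d,285,360,210,285,T)
q=p-c;h=q@n;a=np.c_[q@ex,q@ey]
for lo,hi in [(.017,.023),(.024,.029),(.031,.038),(.038,.046),(.046,.054),(.054,.07)]:
    k=(h>lo)&(h<hi);print(lo,k.sum(),a[k].mean(0) if k.any() else '',h[k].mean(), np.ptp(a[k],axis=0))
k=(h>.031)&(h<.056)
cam=T[:3,3]-c;cv=np.array([cam@ex,cam@ey])
g=least_squares(lambda v:np.hypot(*(a[k]-v).T)-.004,a[k].mean(0)+[0,-.002],loss='soft_l1',f_scale=.001).x
# head centre from lobe outline at top surface
hk=((h>.016)&(h<.023));(hx,hy),hr=cv2.minEnclosingCircle((a[hk]*1000).astype(np.float32))
print('stud',g,k.sum(),'head',hx,hy,hr,'cam',cv)
print('knob_center',c+ex*g[0]+ey*g[1]+n*.028)
E
```

```text
[ 0.0528116  -0.81746186  0.57355649] [0.47941989 0.22935196 0.05851143] tilt 55.0013952631856 az -86.30357977681669 0.0006614561729604121
[0.99791965 0.06446996 0.        ] [-0.03697716  0.57236329  0.81916601]
0.017 1684 [ 0.05390438 -0.01780763] 0.018946706353303294 [0.05161493 0.04573231]
0.024 279 [ 0.0545113  -0.01198838] 0.02595139723404274 [0.01516978 0.01396731]
0.031 49 [ 0.05426666 -0.0117846 ] 0.034530666090914486 [0.0076289  0.00471172]
0.038 64 [ 0.0542777  -0.01172403] 0.04209840204412783 [0.0074078  0.00389188]
0.046 66 [ 0.05434852 -0.01165086] 0.05018273887667324 [0.00716723 0.00350085]
0.054 135 [ 0.05430781 -0.01415281] 0.05588379326994205 [0.00699779 0.00749312]
stud [ 0.05438905 -0.01489266] 255 head 53.65089416503906 -23.775487899780273 30.064682006835938 cam [0.0537434  0.07132502]
knob_center [0.5357252  0.20144548 0.06237145]
```

```bash
python3 - <<'E'
from h import *
from rig import ctrl,camera_model
f=np.load('pics/w1.npz');d=f['d'];Tc=camera_model('wrist')['T_tool_cam']
for b in [(170,216,312,380),(428,480,312,380)]:
    uv,p=box('wrist',d,*b,Tc);k=(p[:,2]<.2);print(np.round(np.percentile(p[k],[0,2,50,98,100],axis=0),4).tolist())
s=ctrl.get_state()
n=np.array([.0528,-.8175,.5736]);kc=np.array([.5357,.2014,.0624])
T0=None
for b in (.06,.022):
    G=pose(kc+n*(b+.1547),-n,[.998,.0645,0]);print(G[:3,3]);T0=rel(G,s,T0)
E
```

```text
[[-0.0115, -0.0563, 0.122], [-0.0087, -0.0541, 0.1231], [0.0081, -0.0431, 0.1414], [0.0116, -0.0423, 0.1578], [0.0121, -0.0419, 0.1605]]
[[-0.0112, 0.0418, 0.1168], [-0.0082, 0.0423, 0.1228], [0.0085, 0.0431, 0.1403], [0.0118, 0.055, 0.157], [0.0126, 0.0568, 0.16]]
[0.54703616 0.02588275 0.18555192]
[-0.0141, -0.0023, 0.1994, -0.0085, -0.0078, 0.0154] rows>= 0.9588063801219247 0.12093361218159546
[0.54502976 0.05694775 0.16375512]
[-0.0, -0.0, 0.19, 0.0, 0.0, 0.0] rows>= 0.9112709832134294 0.0
```

>>> play_rows --targets '[-0.014, -0.002, 0.2, -0.0085, -0.008, 0.0154, 0, -0.014, -0.002, 0.2, -0.0085, -0.008, 0.0154, 0, -0.014, -0.002, 0.29, -0.0085, -0.008, 0.0154, 0, -0.014, -0.002, 0.39, -0.0085, -0.008, 0.0154, 0, -0.014, -0.002, 0.39, -0.0085, -0.008, 0.0154, 0, -0.014, -0.002, 0.39, -0.0085, -0.008, 0.0154, 0]'

```text
clock: 3.42
eef_pos: [0.5445, 0.057, 0.1632]
tool_rot: [-1.581, -1.686, -0.822]
ft_force: [-0.1, 0.2, 0.5]
opening: 1.0
gripper_force: 0.0
```

```bash
python3 look.py w2 knob_center; python3 - <<'E'
from h import *
from rig import ctrl,camera_model
s=ctrl.get_state();n=np.array([.0528,-.8175,.5736]);kc=np.array([.5357,.2014,.0624])
rel(pose(kc+n*(.022+.1547),-n,[.998,.0645,0]),s)
E
```

```text
3.4167 [0.54452703 0.05695911 0.1632168 ] [-0.10699245  0.62473559 -0.2441009   0.94291094  0.93937825  1.27710029]
knob_center [([0.5367, 0.1998, 0.0646], 0.84)]
[0.0037, -0.0009, 0.0041, 0.0012, -0.0004, -0.0016] rows>= 0.026837093205827875 0.012818764140317056
```

View pics/w2.png

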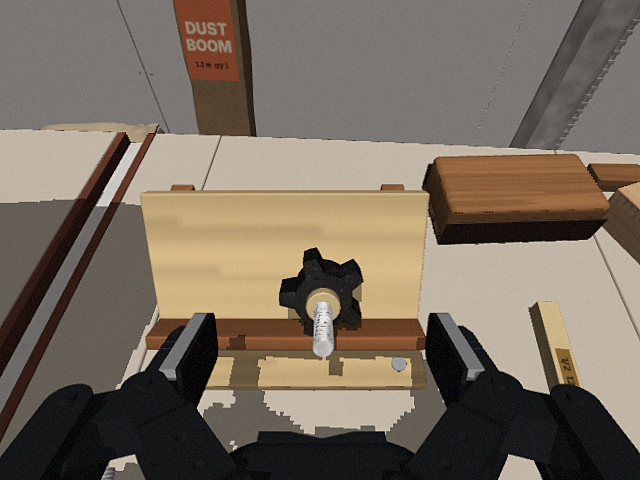

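```bash
python3 - <<'E'
from h import *
from rig import camera_model
d=np.load('pics/w2.npz')['d'];Tc=camera_model('wrist')['T_tool_cam']
uv,p=box('wrist',d,312,336,300,358,Tc);k=(p[:,2]<.175)&(p[:,2]>.14);q=p[k]
for lo in (.146,.15,.155,.16,.165,.17):
    m=(q[:,2]>=lo)&(q[:,2]<lo+.005);print(lo,m.sum(),q[m].mean(0) if m.any() else '',q[m][:,:2].max(0),q[m][:,:2].min(0))
E
```

```text
0.146 341 [0.00130168 0.00057745 0.14869848] [0.00499294 0.00438555] [-0.00325874 -0.00321904]
0.15 159 [0.00331163 0.00057446 0.1524689 ] [0.00497657 0.00446381] [-0.00115748 -0.00328905]
0.155 134 [0.00342143 0.00078213 0.15756099] [0.00502357 0.00464547] [ 0.00047213 -0.00301202]
0.16 122 [0.00347609 0.00060703 0.16256647] [0.00533473 0.00437793] [ 0.00082933 -0.00310137]
0.165 117 [0.00346708 0.00070959 0.16755701] [0.00501972 0.00450056] [ 0.00060243 -0.00319916]
0.17 106 [0.0034704  0.00063497 0.17268943] [0.00527478 0.00462382] [ 0.00041944 -0.00326776]
```

>>> play_rows --targets '[0.005, 0.003, 0.003, 0, 0, 0, 0.5, 0.005, 0.003, 0.003, 0, 0, 0, 0.8, 0.005, 0.003, 0.003, 0, 0, 0, 1, 0.005, 0.003, 0.003, 0, 0, 0, 1, 0.005, 0.003, 0.003, 0, 0, 0, 1, 0.005, 0.003, 0.003, 0, 0, 0, 1, 0.005, 0.003, 0.003, 0, 0, 0, 1, 0.005, 0.003, 0.003, 0, 0, 0, 1, 0.005, 0.003, 0.003, 0, 0, 0, 1, 0.005, 0.003, 0.003, 0, 0, 0, 1]' --force 40

```text
clock: 4.35
eef_pos: [0.5458, 0.0569, 0.1632]
tool_rot: [-1.584, -1.684, -0.823]
ft_force: [-0.8, 0.3, -0.3]
opening: 0.076
gripper_force: 39.0
```

>>> play_rows --targets '[0.02, 0, -0.1, 0, 0, 0, 1, 0.04, 0, -0.25, 0, 0, 0, 1, 0.06, 0, -0.4, 0, 0, 0, 1, 0.06, 0, -0.5, 0, 0, 0, 1, 0.06, 0, -0.5, 0, 0, 0, 1]' --force 50

```text
clock: 4.77
eef_pos: [0.5514, -0.0206, 0.2325]
tool_rot: [-1.586, -1.685, -0.827]
ft_force: [0.5, -0.8, -1.1]
opening: 0.071
gripper_force: 48.8
```

```bash
python3 - <<'E'
from h import *
from rig import ctrl
s=ctrl.get_state();print(s['opening'],s['gripper_force'],s['eef_pos'])
rel(pose([.515,-.043,.36],[0,0,-1],[.9645,-.264,0]),s)
E
```

```text
0.07126581401619739 48.844762444496155 [ 0.5514458  -0.02057213  0.23249046]
[0.3643, -0.1473, -0.3521, -0.1554, -0.95, 0.3019] rows>= 2.530566673866402 6.34058271172974
[-0.0029, -0.0373, -0.14, -0.0427, -0.2608, 0.0829] rows>= 0.6950250952511203 1.7407327761784284
```

>>> play_rows --targets '[0.364, -0.147, -0.352, -0.155, -0.95, 0.302, 1, 0.364, -0.147, -0.352, -0.155, -0.95, 0.302, 1, 0.364, -0.147, -0.352, -0.155, -0.95, 0.302, 1, 0.364, -0.147, -0.352, -0.155, -0.95, 0.302, 1, 0.364, -0.147, -0.352, -0.155, -0.95, 0.302, 1, 0.364, -0.147, -0.352, -0.155, -0.95, 0.302, 1, 0.364, -0.147, -0.352, -0.155, -0.95, 0.302, 1, 0.364, -0.147, -0.352, -0.155, -0.95, 0.302, 1]'

```text
clock: 5.43
eef_pos: [0.5222, -0.0346, 0.3305]
tool_rot: [-2.308, -1.889, -0.209]
ft_force: [0.3, -0.2, -0.3]
opening: 0.069
gripper_force: 49.0
```

>>> play_rows --targets '[-0.003, -0.037, -0.14, -0.043, -0.261, 0.083, 1, -0.003, -0.037, -0.14, -0.043, -0.261, 0.083, 1, -0.003, -0.037, -0.14, -0.043, -0.261, 0.083, 1, -0.003, -0.037, -0.14, -0.043, -0.261, 0.083, 1, -0.003, -0.037, -0.14, -0.043, -0.261, 0.083, 1, -0.003, -0.037, -0.14, -0.043, -0.261, 0.083, 1]'

```text
clock: 5.93
eef_pos: [0.5145, -0.0407, 0.3569]
tool_rot: [-2.49, -1.906, 0.002]
ft_force: [0.4, -0.4, 0.3]
opening: 0.072
gripper_force: 49.0
```

```bash
python3 look.py w3 pocket_floor keeper_handle knob_center nest
```

```text
5.9333 [ 0.51451242 -0.04070652  0.35690629] [-0.07983687  0.26196896 -0.09219642  1.22153401  0.00321085  1.75523748]
pocket_floor [([0.5168, -0.0427, 0.008], 0.8)]
keeper_handle []
knob_center [([0.5164, -0.0387, 0.1814], 0.93), ([0.4466, 0.1008, 0.0246], 0.66)]
nest [([0.5121, -0.0427, -0.0007], 0.84)]
```

View pics/w3.png

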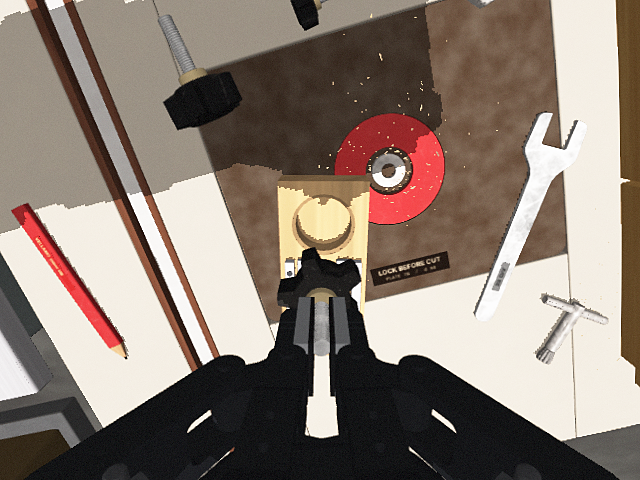

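```bash
cat > w3.py <<'E'
from h import *
from rig import ctrl,camera_model
from scipy.optimize import least_squares
f=np.load('pics/w3.npz');d,T=f['d'],f['T'];m=camera_model('wrist');Tc=m['T_tool_cam']
uv,p=box('wrist',d,280,368,180,256,T)
H=np.zeros(d.shape,np.float32);H[uv[:,1],uv[:,0]]=p[:,2]
top=p[(p[:,2]>.029)&(p[:,2]<.036)][:,2];zt=np.median(top);print('top z',zt,len(top))
hole=((H>0)&(H<zt-.0015)).astype(np.uint8)
n,l,st,ce=cv2.connectedComponentsWithStats(hole[:, :]);i=l[225,323];M=(l==i).astype(np.uint8);print(st[i])
ct=max(cv2.findContours(M,cv2.RETR_EXTERNAL,cv2.CHAIN_APPROX_NONE)[0],key=len).reshape(-1,2)
K=np.array([[m['fx'],0,m['cx']],[0,m['fy'],m['cy']],[0,0,1]])
nn=cv2.undistortPoints(ct.reshape(-1,1,2).astype(float),K,m['dist_coeffs']).reshape(-1,2)
r=np.c_[nn,np.ones(len(nn))]@T[:3,:3].T;q=T[:3,3]+r*((zt-T[2,3])/r[:,2])[:,None]
g=least_squares(lambda v:np.hypot(q[:,0]-v[0],q[:,1]-v[1])-v[2],[*q[:,:2].mean(0),.026],loss='soft_l1',f_scale=.001)
print('rim',g.x,'resid',np.abs(g.fun).mean(),'zt',zt)
fl=p[p[:,2]<.014];print('floor',fl[:,2].mean() if len(fl) else '',len(fl))
# knob in tool frame
uv,p=box('wrist',d,270,368,240,360,Tc)
for lo in (.146,.15,.155,.16,.165,.17,.175,.18,.185,.19,.195):
    k=(p[:,2]>=lo)&(p[:,2]<lo+.005)&(abs(p[:,1])<.03)&(abs(p[:,0])<.03)
    if k.any(): print(lo,k.sum(),np.round(np.r_[p[k].max(0),p[k].min(0)],4))
E
python3 w3.py
```

```text
top z 0.03164097034883584 4045
[     0      0    640    480 304447]
rim [ 0.48595896 -0.13016368  0.29610896] resid 0.03590168567326748 zt 0.03164097034883584
floor 0.009800655747926695 1994
0.146 831 [ 0.0121  0.0167  0.151  -0.0026 -0.0166  0.146 ]
0.15 609 [ 0.012   0.0167  0.155  -0.0083 -0.0165  0.15  ]
0.155 572 [ 0.0122  0.0167  0.16   -0.0088 -0.0166  0.155 ]
0.16 525 [ 0.0124  0.0167  0.165   0.0027 -0.0166  0.16  ]
0.165 323 [ 0.012   0.016   0.17    0.0031 -0.015   0.165 ]
0.17 93 [ 0.0111  0.0083  0.1749  0.0029 -0.0081  0.1701]
0.175 228 [ 0.0097  0.0057  0.1799  0.003  -0.0059  0.175 ]
0.18 954 [ 0.0178  0.0151  0.185  -0.0022 -0.0188  0.18  ]
0.185 1112 [ 0.0222  0.0186  0.19   -0.0049 -0.021   0.185 ]
0.19 366 [ 0.0223  0.0186  0.195  -0.0075 -0.0207  0.19  ]
0.195 333 [ 0.0223  0.0186  0.2    -0.0083 -0.0208  0.195 ]
```

```bash
sed -i 's/i=l\[225,323\]/i=1+np.argmax(st[1:,4])/' w3.py; python3 w3.py | head -4; python3 - <<'E'
from h import *
from rig import camera_model
from scipy.optimize import least_squares
d=np.load('pics/w3.npz')['d'];Tc=camera_model('wrist')['T_tool_cam']
uv,p=box('wrist',d,270,368,240,360,Tc)
def fit(k,r):
    q=p[k];o=least_squares(lambda v:np.hypot(q[:,0]-v[0],q[:,1]-v[1])-(r or v[2]),[0.0,0,.006][:2 if r else 3],loss='soft_l1',f_scale=.0005);return o.x,k.sum()
print('collar',fit((p[:,2]>.1715)&(p[:,2]<.180)&(abs(p[:,1])<.009)&(p[:,0]>0),None))
# tip top face
k=(abs(p[:,1])<.0045)&(p[:,2]<.1505)&(p[:,2]>.146)&(p[:,0]<.006)&(p[:,0]>-.006);print('tip',p[k].mean(0),k.sum(),p[k].min(0),p[k].max(0))
k=(abs(p[:,1])<.0036)&(p[:,2]>.152)&(p[:,2]<.17)&(p[:,0]<.007)&(p[:,0]>0);
print('stud',fit(k,.004))
# head: side surface extreme
k=(p[:,2]>.186)&(p[:,2]<.203)&(np.hypot(p[:,0],p[:,1])<.03);print(cv2.minEnclosingCircle((p[k][:,:2]*1000).astype(np.float32)),p[k][:,2].max())
E
```

```text
top z 0.03164097034883584 4045
[ 292  195   63   59 2622]
rim [ 0.51410955 -0.04269346  0.02424806] resid 0.000580655343400045 zt 0.03164097034883584
floor 0.009800655747926695 1994
collar (array([6.72756770e-03, 3.11645404e-06, 2.68498061e-03]), np.int64(291))
tip [1.58927470e-03 5.09708057e-05 1.48527241e-01] 284 [-0.00262461 -0.00275193  0.14696961] [0.00558552 0.00292707 0.15049432]
stud (array([7.37607499e-04, 2.85293087e-05]), np.int64(374))
((1.6687382459640503, 0.03340499475598335), 21.050355911254883) 0.20298314734712183
```

```bash
python3 - <<'E'
from h import *
from rig import ctrl
s=ctrl.get_state();print(s['eef_pos'],s['ft_force'])
T0=None
for z in (.26,.2285):
    T0=rel(pose([.5138,-.0439,z],[0,0,-1],[.9645,-.264,0]),s,T0)
E
```

```text
[ 0.51464033 -0.04075785  0.35762067] [ 0.2515061   0.50753305 -0.39010129]
[-0.0164, 0.0019, 0.4881, -0.0047, -0.0004, 0.0029] rows>= 2.342345973661724 0.03480050664781121
[-0.0, -0.0, 0.1575, 0.0, -0.0, 0.0] rows>= 0.7553956834532374 0.0
```

>>> play_rows --targets '[-0.016, 0.002, 0.18, -0.005, 0, 0.003, 1, -0.016, 0.002, 0.36, -0.005, 0, 0.003, 1, -0.016, 0.002, 0.48, -0.005, 0, 0.003, 1, -0.016, 0.002, 0.48, -0.005, 0, 0.003, 1, -0.016, 0.002, 0.55, -0.005, 0, 0.003, 1, -0.016, 0.002, 0.6, -0.005, 0, 0.003, 1, -0.016, 0.002, 0.625, -0.005, 0, 0.003, 1, -0.016, 0.002, 0.645, -0.005, 0, 0.003, 1, -0.016, 0.002, 0.645, -0.005, 0, 0.003, 1, -0.016, 0.002, 0.645, -0.005, 0, 0.003, 1]'

```text
clock: 7.02
eef_pos: [0.514, -0.0437, 0.2294]
tool_rot: [2.497, 1.905, 0.001]
ft_force: [0.4, -0.3, -0.5]
opening: 0.071
gripper_force: 49.0
```

```bash
python3 look.py w4; python3 - <<'E'
from h import *
from rig import ctrl
s=ctrl.get_state();print(s['eef_pos'],s['ft_force'],s['ft_torque'],s['opening'])
rel(pose([.5138,-.0439,.2155],[0,0,-1],[.9645,-.264,0]),s)
E
```

```text
7.0167 [ 0.51400674 -0.04373614  0.22944934] [-8.47692601e-02  3.45849260e-01 -3.16357123e-01  9.07345243e-01
 -4.16939592e-04  1.75313653e+00]
[ 0.51406636 -0.04375572  0.2295602 ] [-0.2363746  -0.08429857  0.11966763] [ 0.00836613  0.03611762 -0.01759604] 0.07303216745238693
[-0.001, -0.0012, 0.0703, 0.002, 0.0002, 0.0001] rows>= 0.3372534870734261 0.012648149872729256
```

View pics/w4.png

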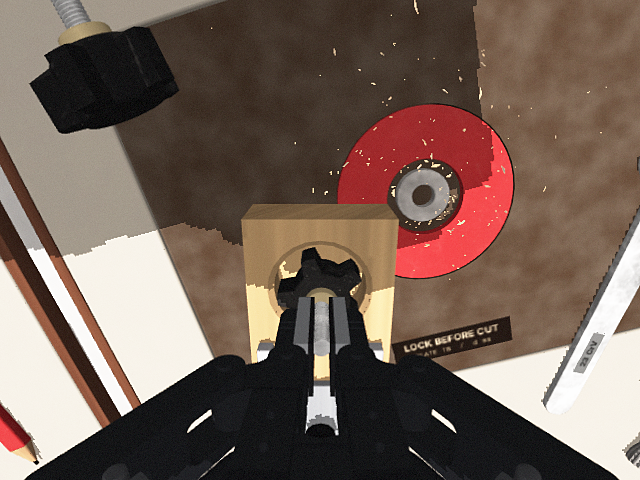

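>>> play_rows --targets '[0, 0, 0.01, 0.002, 0, 0, 1, 0, 0, 0.02, 0.002, 0, 0, 1, 0, 0, 0.03, 0.002, 0, 0, 1, 0, 0, 0.04, 0.002, 0, 0, 1, 0, 0, 0.05, 0.002, 0, 0, 1, 0, 0, 0.058, 0.002, 0, 0, 1, 0, 0, 0.064, 0.002, 0, 0, 1, 0, 0, 0.064, 0.002, 0, 0, 1]'

```text
clock: 7.73
eef_pos: [0.5137, -0.0437, 0.2158]
tool_rot: [-2.497, -1.905, 0.002]
ft_force: [0.8, 0.7, -0.9]
opening: 0.068
gripper_force: 49.0
```

>>> play_rows --targets '[0, 0, 0.003, 0, 0, 0, 1, 0, 0, 0.006, 0, 0, 0, 1, 0, 0, 0.006, 0, 0, 0, 1]'

```text
clock: 7.98
eef_pos: [0.5138, -0.0437, 0.2148]
tool_rot: [-2.497, -1.906, 0.001]
ft_force: [-0.4, -0.2, -0.1]
opening: 0.071
gripper_force: 49.0
```

Expected contact at ~0.2144; creeping down.

>>> play_rows --targets '[0, 0, 0.003, 0, 0, 0, 1, 0, 0, 0.005, 0, 0, 0, 1, 0, 0, 0.005, 0, 0, 0, 1]'

```text
clock: 8.23
eef_pos: [0.5139, -0.0437, 0.2141]
tool_rot: [-2.497, -1.906, 0.001]
ft_force: [-1.3, 0.1, 3.5]
opening: 0.067
gripper_force: 49.6
```

>>> play_rows --targets '[0, 0, 0.003, 0, 0, 0, 1, 0, 0, 0.005, 0, 0, 0, 1, 0, 0, 0.005, 0, 0, 0, 1]'

```text
clock: 8.48
eef_pos: [0.514, -0.0437, 0.214]
tool_rot: [2.497, 1.906, 0.001]
ft_force: [-6.7, 0.1, 20.0]
opening: 0.072
gripper_force: 51.4
```

>>> play_rows --targets '[0, 0, -0.004, 0, 0, 0, 1, 0, 0, -0.004, 0, 0, 0, 0.85, 0, 0, -0.004, 0, 0, 0, 0.7, 0, 0, -0.004, 0, 0, 0, 0.5, 0, 0, -0.004, 0, 0, 0, 0.5, 0, 0, -0.004, 0, 0, 0, 0.5]'

```text
clock: 8.98
eef_pos: [0.5138, -0.0437, 0.2136]
tool_rot: [-2.497, -1.905, 0.001]
ft_force: [-0.3, 0.3, 0.1]
opening: 0.498
gripper_force: 0.0
```

>>> play_rows --targets '[0, 0, -0.08, 0, 0, 0, 0.5, 0, 0, -0.25, 0, 0, 0, 0.5, 0, 0, -0.45, 0, 0, 0, 0.5, 0, 0, -0.65, 0, 0, 0, 0.5, 0, 0, -0.75, 0, 0, 0, 0.5, 0, 0, -0.75, 0, 0, 0, 0.5]'

```text
clock: 9.48
eef_pos: [0.5149, -0.0438, 0.3685]
tool_rot: [2.494, 1.903, 0.007]
ft_force: [0.1, -0.1, 0.6]
opening: 0.501
gripper_force: 0.0
```

```bash
python3 look.py w5 pocket_floor keeper_handle knob_center; python3 - <<'E'
from h import *
f=np.load('pics/w5.npz');d,T=f['d'],f['T']
uv,p=box('wrist',d,200,440,150,479,T)
k=(p[:,2]>.055)&(p[:,2]<.075);q=p[k]
dd=np.hypot(q[:,0]-.514,q[:,1]+.043)
print('stud z',np.round(np.percentile(q[dd<.02],[2,50,98],axis=0),4).tolist(),(dd<.02).sum())
a=q[dd>.06];print('post',len(a),np.round(np.percentile(a,[2,50,98],axis=0),4).tolist() if len(a) else '')
t=a[a[:,2]>.065];print('top',len(t),t.mean(0) if len(t) else '')
k=(p[:,2]>.024)&(p[:,2]<.0315)&(np.hypot(p[:,0]-.514,p[:,1]+.043)<.022);print('head z',np.percentile(p[k][:,2],[5,50,95]),k.sum())
E
```

```text
9.4833 [ 0.51490261 -0.04380716  0.36850375] [-8.48295959e-02  2.52798064e-01 -7.47185642e-02  1.23711938e+00
 -1.61877872e-04  1.75307810e+00]
pocket_floor [([0.5159, -0.0454, 0.0084], 0.68)]
keeper_handle [([0.4938, -0.122, 0.0545], 0.83)]
knob_center [([0.5154, -0.0439, 0.0398], 0.97), ([0.4454, 0.1018, 0.0269], 0.89)]
stud z [[0.511, -0.0455, 0.0558], [0.5146, -0.0412, 0.0653], [0.5181, -0.0386, 0.0669]] 107
post 352 [[0.4835, -0.135, 0.0554], [0.4914, -0.1257, 0.0675], [0.4985, -0.1198, 0.0689]]
top 288 [ 0.49110872 -0.1271142   0.06756137]
head z [0.02657796 0.02900272 0.03062038] 845
```

View pics/w5.png

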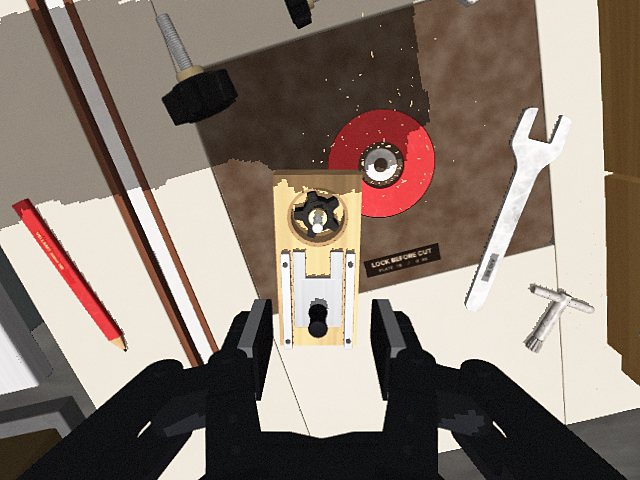

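```bash
python3 - <<'E'
from h import *
from rig import ctrl
f=np.load('pics/w5.npz');d,T=f['d'],f['T']
uv,p=box('wrist',d,265,375,170,350,T)
k=(p[:,2]>.0385)&(p[:,2]<.0425);q=p[k];r=cv2.minAreaRect((q[:,:2]*1000).astype(np.float32));print('strips',r,k.sum())
# per-strip line fit
u=np.array([.2622,.965]);v=np.array([u[1],-u[0]]);o=np.array([.514,-.043])
a=(q[:,:2]-o)@u;b=(q[:,:2]-o)@v
for m in (b>.018,b<-.018):
    m=m&(a<-.035)&(a>-.12)&(abs(b)<.036);c=np.polyfit(a[m],b[m],1);print(m.sum(),'slope deg',np.degrees(c[0]),b[m].mean())
# post
w=p[(p[:,2]>.064)&(p[:,2]<.071)];w=w[np.hypot(*(w[:,:2]-o).T)>.06]
g=cv2.minEnclosingCircle((w[:,:2]*1000).astype(np.float32));print('post',g,w[:,:2].mean(0))
c=np.array(g[0])/1000;print('along,lat',(c-o)@u,(c-o)@v)
s=ctrl.get_state()
G=pose([.4908,-.1275,.26],[0,0,-1],[.965,-.2622,0]);T0=rel(G,s);G[2,3]=.2165;rel(G,None,T0)
E
```

```text
strips ((498.1000671386719, -101.86861419677734), (131.74356079101562, 64.99771118164062), 74.72235870361328) 2057
752 slope deg -0.37098505462763803 0.028032452378646995
732 slope deg 0.2472838220438704 -0.02797510060131733
post ((491.20758056640625, -127.92342376708984), 8.842632293701172) [ 0.4910906  -0.12697784]
along,lat -0.08792727631073 0.0002722369583129586
[-0.434, 0.0016, 0.5133, -0.003, 0.0008, -0.0023] rows>= 3.22391877571794 0.024284512818052363
[-0.0, -0.0, 0.2175, 0.0, -0.0, -0.0] rows>= 1.0431654676258995 0.0
```

>>> play_rows --targets '[-0.2, 0, 0.1, -0.003, 0, -0.002, 0.45, -0.4, 0, 0.25, -0.003, 0, -0.002, 0.45, -0.435, 0.001, 0.4, -0.003, 0, -0.002, 0.45, -0.435, 0.001, 0.5, -0.003, 0, -0.002, 0.45, -0.435, 0.001, 0.6, -0.003, 0, -0.002, 0.45, -0.435, 0.001, 0.68, -0.003, 0, -0.002, 0.45, -0.435, 0.001, 0.73, -0.003, 0, -0.002, 0.45, -0.435, 0.001, 0.73, -0.003, 0, -0.002, 0.45, -0.435, 0.001, 0.73, -0.003, 0, -0.002, 0.45]'

```text
clock: 10.43
eef_pos: [0.4908, -0.1275, 0.2173]
tool_rot: [2.496, 1.908, -0.0]
ft_force: [-0.5, -0.1, 0.3]
opening: 0.549
gripper_force: 0.0
```

>>> play_rows --targets '[0, 0, 0, 0, 0, 0, 0.7, 0, 0, 0, 0, 0, 0, 0.8, 0, 0, 0, 0, 0, 0, 0.9, 0, 0, 0, 0, 0, 0, 0.9, 0, 0, 0, 0, 0, 0, 1, 0, 0, 0, 0, 0, 0, 1, 0, 0, 0, 0, 0, 0, 1]' --force 25

```text
clock: 11.02
eef_pos: [0.4906, -0.1275, 0.2185]
tool_rot: [2.495, 1.907, 0.001]
ft_force: [-7.7, 3.0, 10.2]
opening: 0.175
gripper_force: 24.2
```

```bash
python3 - <<'E'
from h import *
from rig import ctrl
s=ctrl.get_state();print(s['eef_pos'],s['ft_force'],s['opening'],s['gripper_force'])
x=R.from_rotvec(s['tool_rot']).as_matrix()[:,0];print('toolx az',np.degrees(np.arctan2(x[1],x[0])),x)
u=np.array([.2622,.965]);o=np.array([.514,-.043]);print('along,lat',(s['eef_pos'][:2]-o)@u,(s['eef_pos'][:2]-o)@[u[1],-u[0]])
E
```

```text
[ 0.49059699 -0.12754354  0.21845653] [-7.74636351  2.98389109 10.19247495] 0.17514970884127665 24.188158736214973
toolx az 74.79157986399696 [ 2.62330981e-01  9.64977905e-01 -3.14983268e-04]
along,lat -0.087720785325424 -0.00041658631745270934
```

>>> play_rows --targets '[0, 0.002, -0.006, 0, 0, 0, 1, 0.01, 0.002, -0.006, 0, 0, 0, 1, 0.03, 0.002, -0.006, 0, 0, 0, 1, 0.05, 0.002, -0.006, 0, 0, 0, 1, 0.05, 0.002, -0.006, 0, 0, 0, 1]'

```text
clock: 11.43
eef_pos: [0.4935, -0.1174, 0.2188]
tool_rot: [2.496, 1.908, -0.0]
ft_force: [-6.5, 3.2, -1.6]
opening: 0.175
gripper_force: 25.2
```

>>> play_rows --targets '[0.02, -0.002, 0, 0, 0, 0, 1, 0.045, -0.003, 0, 0, 0, 0, 1, 0.07, -0.003, 0, 0, 0, 0, 1, 0.095, -0.003, 0, 0, 0, 0, 1, 0.12, -0.003, 0, 0, 0, 0, 1, 0.13, -0.003, 0, 0, 0, 0, 1, 0.13, -0.003, 0, 0, 0, 0, 1]'

```text
clock: 12.02
eef_pos: [0.5002, -0.092, 0.2188]
tool_rot: [2.495, 1.908, 0.001]
ft_force: [-4.3, 3.1, -4.3]
opening: 0.167
gripper_force: 25.1
```

>>> play_rows --targets '[0.008, 0, 0, 0, 0, 0, 1, 0.014, 0, 0, 0, 0, 0, 1, 0.018, 0, 0, 0, 0, 0, 1, 0.018, 0, 0, 0, 0, 0, 1]'

```text
clock: 12.35
eef_pos: [0.5011, -0.0888, 0.2188]
tool_rot: [2.495, 1.908, 0.001]
ft_force: [-4.5, 0.8, -4.1]
opening: 0.175
gripper_force: 25.2
```

>>> play_rows --targets '[0.002, 0, 0, 0, 0, 0, 1, 0.004, 0, 0, 0, 0, 0, 1, 0.004, 0, 0, 0, 0, 0, 1]'

```text
clock: 12.6
eef_pos: [0.5013, -0.0882, 0.2189]
tool_rot: [2.495, 1.908, 0.001]
ft_force: [-5.6, 0.2, -3.9]
opening: 0.171
gripper_force: 25.2
```

>>> play_rows --targets '[0.002, 0, 0, 0, 0, 0, 1, 0.005, 0, 0, 0, 0, 0, 1, 0.005, 0, 0, 0, 0, 0, 1]'

```text
clock: 12.85
eef_pos: [0.5015, -0.0877, 0.2189]
tool_rot: [2.495, 1.906, -0.001]
ft_force: [-6.7, -6.4, -2.8]
opening: 0.177
gripper_force: 25.2
```

>>> play_rows --targets '[0.002, 0, 0, 0, 0, 0, 1, 0.004, 0, 0, 0, 0, 0, 1, 0.004, 0, 0, 0, 0, 0, 1]'

```text
clock: 13.1
eef_pos: [0.5015, -0.0873, 0.2189]
tool_rot: [2.494, 1.905, -0.003]
ft_force: [-7.9, -10.9, -2.5]
opening: 0.17
gripper_force: 25.2
```

>>> play_rows --targets '[-0.001, 0, 0, 0, 0, 0, 0.9, -0.001, 0, 0, 0, 0, 0, 0.7, -0.001, 0, 0, 0, 0, 0, 0.5, -0.001, 0, 0, 0, 0, 0, 0.4, -0.001, 0, 0, 0, 0, 0, 0.4]'

```text
clock: 13.52
eef_pos: [0.5023, -0.0869, 0.2193]
tool_rot: [2.494, 1.907, 0.003]
ft_force: [0.4, 0.2, -1.0]
opening: 0.603
gripper_force: 0.0
```

>>> play_rows --targets '[0, 0, -0.1, 0, 0, 0, 0.4, 0, 0, -0.3, 0, 0, 0, 0.4, 0, 0, -0.5, 0, 0, 0, 0.4, -0.1, 0, -0.7, 0, 0, 0, 0.4, -0.2, 0, -0.8, 0, 0, 0, 0.4, -0.2, 0, -0.8, 0, 0, 0, 0.4]'

```text
clock: 14.02
eef_pos: [0.4916, -0.1278, 0.3842]
tool_rot: [2.491, 1.901, 0.008]
ft_force: [-0.3, 0.5, 0.4]
opening: 0.6
gripper_force: 0.0
```

```bash
python3 look.py w6 keeper_handle knob_center; python3 - <<'E'
from h import *
f=np.load('pics/w6.npz');d,T=f['d'],f['T']
uv,p=box('wrist',d,200,440,120,400,T);o=np.array([.514,-.043]);u=np.array([.2622,.965])
q=p[(p[:,2]>.064)&(p[:,2]<.071)];dd=np.hypot(*(q[:,:2]-o).T)
for n,m in (('stud',dd<.015),('post',(dd>.03)&(dd<.07))):
    w=q[m];c,r=cv2.minEnclosingCircle((w[:,:2]*1000).astype(np.float32));c=np.array(c)/1000;print(n,c,r,w[:,2].mean(),'along',(c-o)@u)
E
```

```text
14.0167 [ 0.49156016 -0.12781786  0.38422815] [-2.54103129e-01  2.28126620e-01 -6.67823143e-02  1.26644439e+00
 -1.02940397e-03  1.58342638e+00]
keeper_handle [([0.5033, -0.0856, 0.0501], 0.89), ([0.5162, -0.0439, 0.0407], 0.16)]
knob_center [([0.5174, -0.0445, 0.0395], 0.65)]
stud [0. 0.] 0.0 nan along -0.0932758
post [ 0.50141928 -0.08850037] 8.484113693237305 0.0677192430265093 along -0.04720651791381835<stdin>:6: RuntimeWarning: Mean of empty slice.
  ret = ret.dtype.type(ret / rcount)
```

View pics/w6.png

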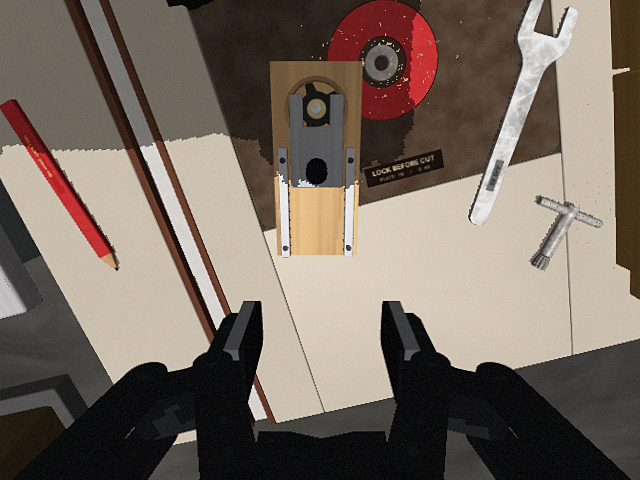

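```bash
python3 -c "
from rig import job
print(job.sign_off())"
```

```text
the job is handed in; nothing more can be done
None
```

The job is handed in at about 14 s. The middle-sized star knob is seated head down in the pocket with its stud upright. The keeper is home against its stop: the post measured 47.2 mm from the pocket's axis, against 47 mm nominal. The gripper is open and clear of everything.

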